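# Load the fitting blank into the spring magazine

## Task

Four look-alike brass tag blanks lie on the counter. Pick the one whose length and width match the pocket of the spring-loaded stack magazine, lay it flat between the magazine's corner guides without dropping it in from a height, and press it down against the spring until both red end catches snap out over it and hold it there. Leave the other blanks and everything else where they are.

Things in the scene. Friction and masses are not known exactly. Their poses are not given: they have to be found in the camera images.
- blank_a: Loose flat brass tag blank, 84 mm long (its x) x 50 mm wide (its y) x 8 mm thick, two dark dots near its ends, lying flat on the counter. Origin: centre of its underside; z up.
- blank_b: Loose flat brass tag blank, 100 mm long (its x) x 50 mm wide (its y) x 8 mm thick, two dark dots near its ends, lying flat on the counter. Origin: centre of its underside; z up.
- blank_c: Loose flat brass tag blank, 116 mm long (its x) x 50 mm wide (its y) x 8 mm thick, two dark dots near its ends, lying flat on the counter. Origin: centre of its underside; z up.
- blank_d: Loose flat brass tag blank, 100 mm long (its x) x 62 mm wide (its y) x 8 mm thick, two dark dots near its ends, lying flat on the counter. Origin: centre of its underside; z up.
- magazine: Stack magazine fixed to the counter: grey foot 170 x 84 x 10 mm; four steel corner guides bound a pocket 104 mm long (x), 54 mm wide (y). Origin: centre of foot's underside, on the counter; z up. Guides are straight up to 78 mm, then flare out to 89 mm high. Long sides are open for fingers over the middle 72 mm down to the foot. Dark end housings: out to 80 mm from the middle, 72 mm high.
- held (a point): Where the middle of the blank's underside ends up when held in the magazine, 42 mm above the counter (its upper face then at 50 mm, lifted by the spring against the flat undersides of both catches). The blank must be pressed about 2 mm or more deeper than this before both catches spring out over it.
- follower (a joint): Blue spring plate (84 x 40 x 6 mm) in the pocket, upper face 66 mm above the counter at 0; a blank let go between the guides lies on it. Value = metres pressed down, 0 to 0.032. Spring: about 9 N up at 0 and 120 N/m more; with the catches, pressing the blank home in its middle takes 6 to 15 N. Reads about 0.024 with a blank held under the catches.
- catch_far (a joint): Red spring catch, 20 mm wide, mid short end at magazine +x; value = metres pushed outward, 0 (nose 7 mm into the pocket) to 0.010; about 1 N springs it back. Flat underside 50 mm above the counter; top slopes from 54 mm at the nose to 66 mm at the wall. A blank that is pressed down pushes the catches aside, and they spring back once it is below them.
- catch_near (a joint): The same catch at the -x end of the magazine.
- tea_cup: Loose white tea cup, 69 mm wide, 51 mm high, a bystander; origin: centre of its underside.
Mind the look-alikes: they are no part of the job. Leave any white look-alike of the blank_b alone.

How it is judged:
At the end, for the whole second after the job is handed in: The 100 x 50 mm blank lies level in the magazine (centred within 4 mm, turned under 0.12 rad, tilted under 0.06 rad), underside 38 to 43.5 mm above the counter, both catches out over it again (under 2.5 mm), follower down over 20 mm, all at rest; cup and other blanks not moved over 30 mm (x of blank_b in the frame of magazine between -0.004 and 0.004 m and y of blank_b in the frame of magazine between -0.004 and 0.004 m and angle between the x axis of blank_b and the x axis of magazine, either way round below 0.12 rad and z of blank_b in the frame of magazine between 0.038 and 0.0435 m and angle between blank_b's own z axis and vertical below 0.06 rad and value of joint each of catch_far, catch_near below 0.0025 m and value of joint follower above 0.02 m and linear speed of blank_b below 0.01 m/s); the robot touches nothing.
It fails at once if another blank is moved more than 30 mm (distance of any of blank_a, blank_c, blank_d from where it was at the start of the episode above 0.03 m).
It fails at once if the tea cup is moved more than 30 mm (distance of tea_cup from where it was at the start of the episode above 0.03 m).
It fails at once if the blank is dropped into the magazine (falls faster than 0.9 m/s within 60 mm of where it is held) (linear speed of blank_b above 0.9 m/s and distance between blank_b and held below 0.06 m).
It also fails if it takes over 48 s, if anything falls off the work surface, if the arm or the gripper's body presses on something with over 40 N, if the wrist force passes 120 N, or if a joint passes its speed limit or range.

## Robot

A 7-joint arm with a two-finger parallel gripper is mounted at the origin on a cart in front of the work surface, level with it; the furniture and walls round the work are solid. World frame = base frame: x ahead of the robot, y to its left, z up, the work surface at z = 0. Lengths are in m, angles in rad, forces in N, time in s.
With the tool pointing down it reaches from about 0.35 to 0.9 m from the base axis. Payload 8.1 kg.
Tool frame: the origin (TCP) lies at the very end of the fingers, on their centre line; the grasp point (between the pads) lies 19 mm behind it; z points along the fingers, y is the line along which they close (so a half turn about z gives the same grasp; the last joint's range is limited). The gripper opens to 92 mm and grips with 3 to 60 N. Pads are 19 mm wide; open, the fingers measure 130 mm over their backs; the gripper's body (75 mm by 190 mm) begins 47 mm behind the grasp point.
Start: joints at [-0.788, 0.434, 0.025, 1.573, -0.012, 1.134, -0.075], TCP at [0.484, 0.395, 0.227] pointing down, gripper open.
Joint ranges: [-2.62, 2.62], [-0.44, 2.09], [-1.27, 1.32], [0.08, 2.57], [-1.32, 4.46], [0.12, 2], [-2.74, 2.74]. Speed limits (rad/s): [2.22, 2.22, 3.01, 3.01, 3.14, 3.14, 3.14].

## Interface

Orientations are given as a rotation vector (axis times angle).
In Python, from cell import readout, cams, job gives the robot as it stands.
- The arm moves only by the tool drive_tool, never from a script. Its argument "commands" is a list of rows, each a list of 3 entries, a list of its own where there are three numbers: the turn, a rotation vector about the tool's x, y, z in rad, then the shift along the tool's x, y, z in cm, then the gripper's target within -1 to 1 (fully open at 1, half-way at 0, shut at -1). A call has 1 to 20 rows; each row is the pose to reach, as a shift and turn from the pose commanded when the call began, along the tool's axes at that moment; what a row does not reach only later rows make up. A row lasts 1/12 s, in which the tool goes at most 41.7 mm and 7.16 degrees, less where a joint would pass 70% of its speed; a pose out of reach is approached as far as the arm can. A call with a gripper value outside its range is refused whole. The fingers move at their own pace and stop on an object; "newtons" is the grip in N (left out, the last holds). Time passes only in rows, so rows that repeat a pose let the fingers close. It gives the time, the measured TCP pose, the force, the opening and the grip force at its end, in the units of the state.
- readout.observe(): the state, without advancing time (a new reading comes with each control period).
- cams.get_image(name): name is "scene" or "side" or "wrist"; returns the picture (400x640x3 uint8, blue, green, red); there is no depth.
- cams.camera_info(name): a dict with "camera_matrix" (3x3 intrinsics, pixels), "R" (3x3) and "t" (3): a world point X has camera coordinates R X + t. Camera axes: x right, y down, z forward; pixel columns grow to the right and rows downward; lengths in m; the calibration is good to about 2 mm. A picture is of the moment at which its call begins: read the wrist's pose just before it. camera_info takes no time and is no camera call; for the wrist camera it gives the pose at the moment of the call.
- job.sign_off(): hands the job in; it is judged then, once.
The state is a dict: "clock": time; "joints": joint angles; "dq": joint speeds; "joint_efforts": joint torques, N m; "position": TCP position; "ee_rot": TCP orientation; "force": force on the tool from outside, world axes, zero at the start; "ft_torque": the same for the moment, N m; "width": opening from 0.0 (shut) to 1.0 (fully open); "gripper_force": force on a finger pad.
Only numpy, scipy, OpenCV 4.12 (cv2) and the standard library are available. Lean on these libraries where they do the work, as an engineer would, in place of code of your own. Each camera call takes 0.05 s, during which the arm holds its last target. There are 200 camera calls.

## Working session

There is one attempt and no reset: what is moved stays moved. The work goes in short steps, Python scripts to look and compute and a tool call to move; the robot and the scene stay as the last step left them, time stands still between calls to the robot, and variables do not carry over. Pictures are saved under pics/ and viewed, at most 10 in all, crops included, and the job is handed in when it is done.

Besides the shell and the picture viewer there is one more tool, called after "Request:" by a JSON object that holds its "fn" and its "kwargs", one argument or row to a line. drive_tool: Moves the arm, as the interface text tells. Its arguments: {"type":"object","properties":{"commands":{"type":"array"},"newtons":{"type":"number"}},"required":["commands"]}

```bash
mkdir -p pics; ls
python3 - <<'E'
from cell import readout,cams
import cv2,numpy as np
o=readout.observe();print(o['clock'],o['position'],o['ee_rot'],o['width'])
for n in ['scene','side','wrist']:
    i=cams.camera_info(n);print(n,np.round(i['camera_matrix'],1).tolist(),np.round(i['R'],4).tolist(),np.round(i['t'],4).tolist())
    cv2.imwrite(f'pics/{n}0.png',cams.get_image(n))
E
```

```text
pics
0.0 [0.48365603 0.39505772 0.22594937] [-1.34623944e+00 -2.83794261e+00  2.30097666e-03] 1.0016232462182417
scene [[374.0, 0.0, 319.4], [0.0, 374.0, 200.5], [0.0, 0.0, 1.0]] [[0.8129, -0.5824, 0.0092], [-0.4091, -0.5822, -0.7026], [0.4146, 0.5674, -0.7115]] [-0.4038, 0.2979, 0.8542]
side [[492.8, 0.0, 318.9], [0.0, 492.8, 188.3], [0.0, 0.0, 1.0]] [[0.1426, -0.9897, 0.016], [-0.484, -0.0838, -0.871], [0.8634, 0.1164, -0.4909]] [0.0059, 0.3234, 1.2192]
wrist [[339.9, 0.0, 319.0], [0.0, 339.9, 201.6], [0.0, 0.0, 1.0]] [[0.7748, 0.6322, -0.0016], [0.6056, -0.7415, 0.2889], [0.1814, -0.2248, -0.9574]] [-0.6235, -0.0361, 0.3921]
```

View pics/scene0.png

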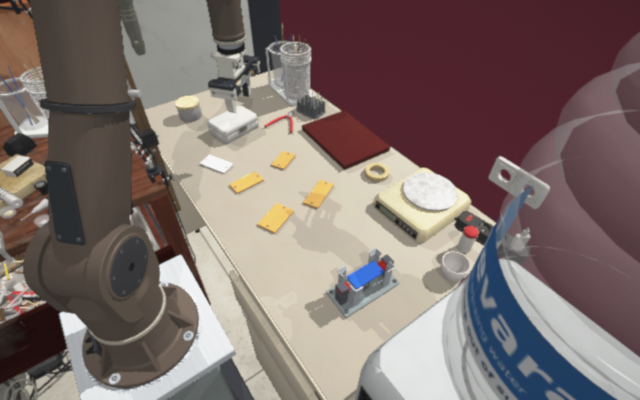

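View pics/side0.png

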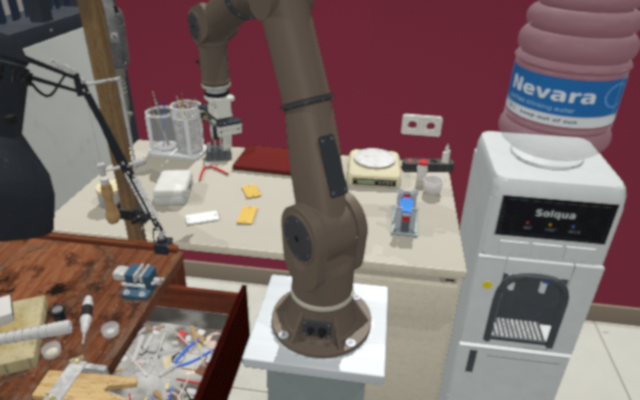

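The scene shows four brass blanks at about (284,160), (246,182), (319,194) and (275,218), a white look-alike at (215,164), the magazine at (365,285) and the cup at (455,265). Next I measure the blanks' sizes.

```bash
cat > h.py <<'E'
import cv2,numpy as np
from cell import readout,cams
def ray(info,uv,z):
    K,R,t=[np.array(info[k]) for k in('camera_matrix','R','t')]
    uv=np.atleast_2d(uv).astype(float)
    d=(np.linalg.inv(K)@np.c_[uv,np.ones(len(uv))].T).T@R
    c=-R.T@t
    return c+d*((z-c[2])/d[:,2])[:,None]
def proj(info,X):
    K,R,t=[np.array(info[k]) for k in('camera_matrix','R','t')]
    p=(np.atleast_2d(X)@R.T+t)@K.T
    return p[:,:2]/p[:,2:]
def rects(mask,info,z,amin=80):
    out=[]
    for c in cv2.findContours(mask,cv2.RETR_EXTERNAL,cv2.CHAIN_APPROX_NONE)[0]:
        if cv2.contourArea(c)<amin: continue
        p=ray(info,c[:,0],z)[:,:2]
        (cx,cy),(w,h),a=cv2.minAreaRect((p*1000).astype(np.float32))
        if w<h: w,h,a=h,w,a+90
        out.append((c[:,0].mean(0).round(),round(cx),round(cy),round(w),round(h),round((a+90)%180-90,1)))
    return out
E
python3 - <<'E'
from h import *
for n in ['scene','side']:
    im=cv2.imread(f'pics/{n}0.png');hsv=cv2.cvtColor(im,cv2.COLOR_BGR2HSV);inf=cams.camera_info(n)
    m=cv2.inRange(hsv,(12,140,120),(28,255,255))
    print(n);[print(r) for r in rects(m,inf,.006,40)]
    m=cv2.inRange(hsv,(105,150,100),(125,255,255))
    print('blue');[print(r) for r in rects(m,inf,.066,40)]
im=cv2.imread('pics/scene0.png')
a=cv2.resize(im[140:240,190:350],(800,500),interpolation=cv2.INTER_CUBIC)
b=cv2.resize(im[230:330,310:470],(800,500),interpolation=cv2.INTER_CUBIC)
cv2.imwrite('pics/mag0.png',b)
cv2.imwrite('pics/blanks0.png',a)
E
```

```text
scene
(array([313., 198.]), 560, 121, 57, 38, 14.1)
blue
(array([365., 274.]), 481, -207, 83, 39, -2.3)
(array([491., 247.]), 800, -327, 129, 21, 33.7)
side
(array([246., 214.]), 430, 309, 61, 29, 5.8)
blue
(array([406., 205.]), 475, -205, 76, 32, -1.1)
(array([564.,  93.]), 1812, -1040, 789, 602, -20.1)
```

View pics/mag0.png

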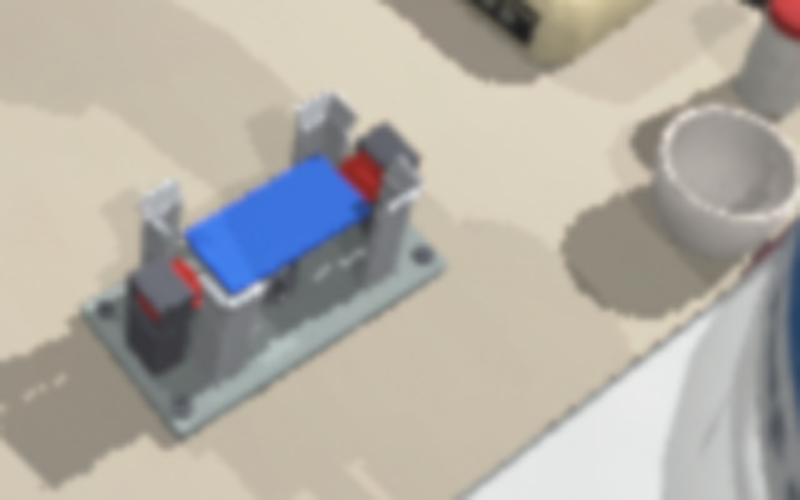

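The magazine crop shows the blue plate, both red catches, four guides with nothing on top, and the cup clear to the right. My brass threshold was too tight, so I'll widen it.

Run:
```python
from h import *
im=cv2.imread('pics/scene0.png');hsv=cv2.cvtColor(im,cv2.COLOR_BGR2HSV);inf=cams.camera_info('scene')
print([hsv[y,x].tolist() for x,y in[(284,160),(246,182),(319,190),(275,218),(300,215)]])
roi=np.zeros(im.shape[:2],np.uint8);roi[145:240,190:350]=255
m=cv2.inRange(hsv,(8,125,110),(32,255,255))&roi
m=cv2.morphologyEx(m,cv2.MORPH_CLOSE,np.ones((3,3)))
[print(r) for r in rects(m,inf,.007,40)]
K=np.array(inf['camera_matrix'])
# foot: fit rect via corners of base in the crop pixels /5
pc=np.array([[85,308],[182,437],[443,265]])/5+[310,230]
print(ray(inf,pc,.01).round(4))
c,s=np.cos(np.radians(-1.5)),np.sin(np.radians(-1.5))
w=cv2.imread('pics/wrist0.png');hw=cv2.cvtColor(w,cv2.COLOR_BGR2HSV)
wi=cams.camera_info('wrist')
mw=cv2.morphologyEx(cv2.inRange(hw,(8,125,110),(32,255,255)),cv2.MORPH_CLOSE,np.ones((5,5)))
print('wrist');[print(r) for r in rects(mw,wi,.007,200)]
```

```text
[[21, 135, 238], [22, 135, 240], [22, 134, 239], [22, 135, 240], [20, 33, 215]]
(array([276., 218.]), 425, 120, 98, 59, 25.0)
(array([318., 194.]), 585, 131, 113, 49, 28.5)
(array([246., 182.]), 427, 305, 96, 47, 4.7)
(array([283., 160.]), 582, 334, 81, 46, 28.6)
[[ 0.4005 -0.1662  0.01  ]
 [ 0.3969 -0.2471  0.01  ]
 [ 0.5616 -0.2503  0.01  ]]
wrist
(array([250., 354.]), 569, 147, 102, 19, 37.5)
(array([352., 258.]), 583, 335, 83, 50, 29.1)
(array([233., 197.]), 427, 307, 99, 50, 4.0)
```

View pics/wrist0.png

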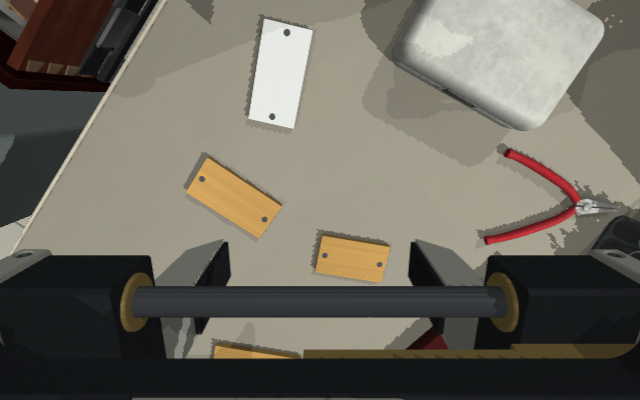

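Candidates, by position in the scene view and measured size:

| Pixel | Measured size (mm) | Blank |
|---|---|---|
| (276,218) | 98x59 | d |
| (318,194) | 113x49 | c |
| (246,182) | 97–99x50 | b, the match |
| (283,160) | 81x46 | a |

The white one is a decoy. In the wrist view, blank_b is at (233,197). I'll confirm it with a crop and compute the move.

```bash
cat >> h.py <<'E'
from scipy.spatial.transform import Rotation as Ro
def move(p,yang):
    "turn/shift in tool axes (rad, cm) to TCP p with tool down, tool y at yang deg"
    o=readout.observe();R=Ro.from_rotvec(o['ee_rot'])
    a=np.radians(yang);y=np.array([np.cos(a),np.sin(a),0]);z=np.array([0,0,-1.]);x=np.cross(y,z)
    G=Ro.from_matrix(np.c_[x,y,z])
    print('turn',(R.inv()*G).as_rotvec().round(3),'shift cm',(R.inv().apply(np.array(p)-o['position'])*100).round(2),'z',o['position'][2],'t',o['clock'],'q7',o['joints'][6])
E
python3 - <<'E'
from h import *
w=cv2.imread('pics/wrist0.png')
cv2.imwrite('pics/b_crop.png',cv2.resize(w[130:300,160:420],(780,510),interpolation=cv2.INTER_CUBIC))
move([.427,.307,.12],94)
E
```

```text
turn [-0.001 -0.    -0.956] shift cm [-3.24 -9.96 10.62] z 0.22611330685851094 t 0.15 q7 -0.07511535689498731
```

View pics/b_crop.png

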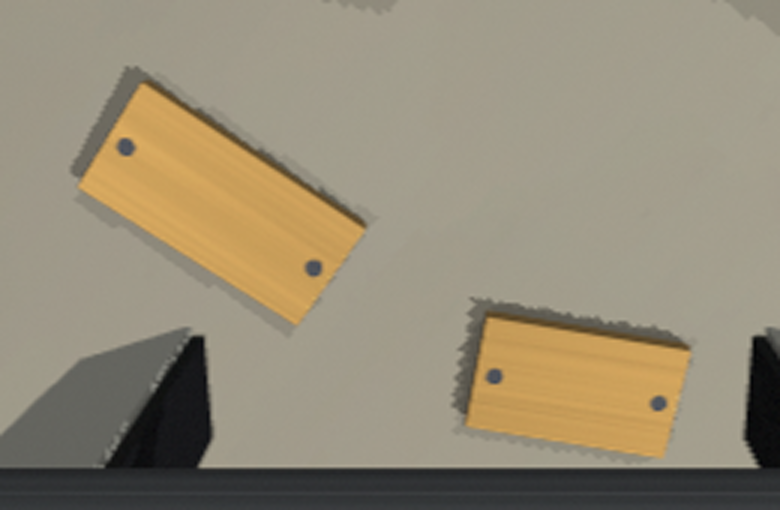

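The crop confirms it: the left blank, wrist pixel (233,197), has two dots and a 2:1 shape, 99x50 mm. The right one is the 84 mm blank_a. I'm moving above blank_b.

Request:
{"fn": "drive_tool", "kwargs": {
  "commands": [
    [[0, 0, -0.956], [-3.2, -10.0, 10.6], 1],
    [[0, 0, -0.956], [-3.2, -10.0, 10.6], 1],
    [[0, 0, -0.956], [-3.2, -10.0, 10.6], 1],
    [[0, 0, -0.956], [-3.2, -10.0, 10.6], 1],
    [[0, 0, -0.956], [-3.2, -10.0, 10.6], 1],
    [[0, 0, -0.956], [-3.2, -10.0, 10.6], 1],
    [[0, 0, -0.956], [-3.2, -10.0, 10.6], 1],
    [[0, 0, -0.956], [-3.2, -10.0, 10.6], 1],
    [[0, 0, -0.956], [-3.2, -10.0, 10.6], 1],
    [[0, 0, -0.956], [-3.2, -10.0, 10.6], 1],
    [[0, 0, -0.956], [-3.2, -10.0, 10.6], 1]
  ],
  "newtons": 30
}}

```text
clock: 1.07
position: [0.4268, 0.3073, 0.1206]
ee_rot: [0.105, -3.14, 0.0]
force: [-1.0, -0.2, 0.2]
width: 1.002
gripper_force: 0.0
```

Run:
```python
from h import *
wi=cams.camera_info('wrist');w=cams.get_image('wrist');cv2.imwrite('pics/w1.png',w)
hw=cv2.cvtColor(w,cv2.COLOR_BGR2HSV)
mw=cv2.morphologyEx(cv2.inRange(hw,(8,110,110),(32,255,255)),cv2.MORPH_CLOSE,np.ones((5,5)))
[print(r) for r in rects(mw,wi,.007,200)]
print(proj(wi,[[.427,.307,.008]]))
move([.427,.307,.003],94)
```

```text
(array([330., 336.]), 560, 326, 63, 36, -86.2)
(array([319., 194.]), 427, 307, 99, 50, 3.9)
(array([ 92., 178.]), 425, 121, 100, 62, 24.4)
[[318.92852904 198.27077281]]
turn [-0.    -0.    -0.002] shift cm [-0.02 -0.03 11.77] z 0.12069171897005972 t 1.1167 q7 0.8022044251937803
```

Request:
{"fn": "drive_tool", "kwargs": {
  "commands": [
    [[0, 0, 0], [0, 0, 4], 1],
    [[0, 0, 0], [0, 0, 8], 1],
    [[0, 0, 0], [0, 0, 10.5], 1],
    [[0, 0, 0], [0, 0, 11.7], 1],
    [[0, 0, 0], [0, 0, 11.7], 1],
    [[0, 0, 0], [0, 0, 11.7], -1],
    [[0, 0, 0], [0, 0, 11.7], -1],
    [[0, 0, 0], [0, 0, 11.7], -1],
    [[0, 0, 0], [0, 0, 11.7], -1],
    [[0, 0, 0], [0, 0, 11.7], -1],
    [[0, 0, 0], [0, 0, 11.7], -1],
    [[0, 0, 0], [0, 0, 11.7], -1],
    [[0, 0, 0], [0, 0, 11.7], -1],
    [[0, 0, 0], [0, 0, 11.7], -1]
  ],
  "newtons": 40
}}

```text
clock: 2.28
position: [0.4269, 0.3074, 0.0039]
ee_rot: [-0.11, 3.139, 0.0]
force: [0.1, -0.7, 1.9]
width: 0.533
gripper_force: 40.0
```

Request:
{"fn": "drive_tool", "kwargs": {
  "commands": [
    [[0, 0, 0], [0, 0, -2], -1],
    [[0, 0, 0], [0, 0, -5], -1],
    [[0, 0, 0], [0, 0, -9], -1],
    [[0, 0, 0], [0, 0, -13], -1],
    [[0, 0, 0], [0, 0, -17], -1],
    [[0, 0, 0], [0, 0, -20], -1],
    [[0, 0, 0], [0, 0, -20], -1]
  ]
}}

```text
clock: 2.87
position: [0.4291, 0.3095, 0.2099]
ee_rot: [-0.11, 3.132, 0.009]
force: [0.6, -0.1, -2.7]
width: 0.535
gripper_force: 40.0
```

Run:
```python
from h import *
move([.56,-.207,.2],88.5)
```

```text
turn [0.006 0.008 0.096] shift cm [ -9.44 -52.44   0.77] z 0.20989753034559874 t 2.8667 q7 0.8346823118983934
```

Request:
{"fn": "drive_tool", "kwargs": {
  "commands": [
    [[0, 0, 0.01], [-0.5, -2, 0.3], -1],
    [[0, 0, 0.02], [-1, -5, 0.5], -1],
    [[0, 0, 0.03], [-1.5, -8, 0.8], -1],
    [[0, 0, 0.04], [-2, -11.5, 0.8], -1],
    [[0, 0, 0.05], [-2.7, -15, 0.8], -1],
    [[0, 0, 0.06], [-3.3, -18.5, 0.8], -1],
    [[0, 0, 0.07], [-4, -22, 0.8], -1],
    [[0, 0, 0.08], [-4.6, -25.5, 0.8], -1],
    [[0, 0, 0.09], [-5.2, -29, 0.8], -1],
    [[0, 0, 0.096], [-5.8, -32.5, 0.8], -1],
    [[0, 0, 0.096], [-6.5, -36, 0.8], -1],
    [[0, 0, 0.096], [-7.2, -39.5, 0.8], -1],
    [[0, 0, 0.096], [-7.8, -43, 0.8], -1],
    [[0, 0, 0.096], [-8.4, -46, 0.8], -1],
    [[0, 0, 0.096], [-8.9, -49, 0.8], -1],
    [[0, 0, 0.096], [-9.2, -51, 0.8], -1],
    [[0, 0, 0.096], [-9.4, -52.4, 0.8], -1],
    [[0, 0, 0.096], [-9.4, -52.4, 0.8], -1],
    [[0, 0, 0.096], [-9.4, -52.4, 0.8], -1]
  ]
}}

```text
clock: 4.45
position: [0.5567, -0.2086, 0.1947]
ee_rot: [-0.042, -3.14, -0.001]
force: [-0.2, 0.4, -2.3]
width: 0.532
gripper_force: 40.0
```

Run:
```python
from h import *
wi=cams.camera_info('wrist');w=cams.get_image('wrist');cv2.imwrite('pics/w2.png',w)
hw=cv2.cvtColor(w,cv2.COLOR_BGR2HSV)
print('blue');[print(r) for r in rects(cv2.inRange(hw,(105,150,90),(125,255,255)),wi,.066,100)]
g=cv2.morphologyEx(cv2.inRange(hw,(8,110,110),(32,255,255)),cv2.MORPH_CLOSE,np.ones((5,5)))
o=readout.observe();print('brass');[print(r) for r in rects(g,wi,o['position'][2]+.003,200)]
s=[(sx*.085,sy*.042) for sx in(-1,1) for sy in(-1,1)]
print(proj(wi,[[.481+a,-.207+b,.01] for a,b in s]).round())
move([.481,-.207,.16],88.5)
```

```text
blue
(array([319., 100.]), 481, -206, 83, 40, -1.6)
brass
(array([319., 331.]), 598, -210, 50, 18, 88.4)
(array([319., 224.]), 538, -209, 63, 50, -1.6)
(array([626., 195.]), 530, -64, 54, 18, 13.6)
(array([635.,  32.]), 455, -73, 30, 5, 24.3)
[[269.   6.]
 [363.   3.]
 [281. 189.]
 [361. 187.]]
turn [ 0.001 -0.001  0.001] shift cm [ 7.59 -0.15  3.5 ] z 0.19493233386835818 t 4.5 q7 1.8261227043419617
```

View pics/w2.png

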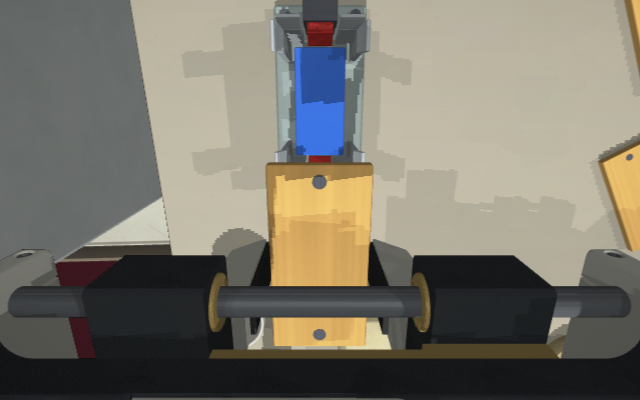

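The wrist view shows the blank level in the grip (centre about (319,250)), with the blue plate ahead at (319,100) and both red catches visible. Everything is aligned: magazine at (0.481,-0.206), -1.6°. I'm moving over it and down to just inside the flare.

Request:
{"fn": "drive_tool", "kwargs": {
  "commands": [
    [[0, 0, 0], [1.5, -0.1, 0.5], -1],
    [[0, 0, 0], [3.5, -0.15, 1], -1],
    [[0, 0, 0], [5.5, -0.2, 1.5], -1],
    [[0, 0, 0], [7, -0.2, 2.5], -1],
    [[0, 0, 0], [7.6, -0.2, 3.5], -1],
    [[0, 0, 0], [7.6, -0.2, 5.5], -1],
    [[0, 0, 0], [7.6, -0.2, 7], -1],
    [[0, 0, 0], [7.6, -0.2, 8.5], -1],
    [[0, 0, 0], [7.6, -0.2, 9], -1],
    [[0, 0, 0], [7.6, -0.2, 9], -1],
    [[0, 0, 0], [7.6, -0.2, 9], -1]
  ]
}}

```text
clock: 5.42
position: [0.4815, -0.2079, 0.1061]
ee_rot: [-0.039, -3.141, -0.001]
force: [0.1, -0.3, -3.1]
width: 0.533
gripper_force: 40.0
```

Run:
```python
from h import *
move([.481,-.2065,.0735],88.4)
```

```text
turn [ 0.    -0.     0.003] shift cm [0.05 0.14 3.26] z 0.10606471428822492 t 5.4167 q7 1.8646306268485053
```

Request:
{"fn": "drive_tool", "kwargs": {
  "commands": [
    [[0, 0, 0], [0.05, 0.14, 0], -1],
    [[0, 0, 0], [0.05, 0.14, 0.7], -1],
    [[0, 0, 0], [0.05, 0.14, 1.4], -1],
    [[0, 0, 0], [0.05, 0.14, 2.1], -1],
    [[0, 0, 0], [0.05, 0.14, 2.7], -1],
    [[0, 0, 0], [0.05, 0.14, 3.2], -1],
    [[0, 0, 0], [0.05, 0.14, 3.2], -1],
    [[0, 0, 0], [0.05, 0.14, 3.2], -1]
  ]
}}

```text
clock: 6.08
position: [0.4805, -0.2073, 0.0733]
ee_rot: [-0.041, -3.14, -0.0]
force: [0.2, -0.6, -1.7]
width: 0.529
gripper_force: 40.0
```

Run:
```python
from h import *
o=readout.observe();print(o['force'],o['ft_torque'])
a=cams.get_image('scene')[215:335,300:460];b=cams.get_image('side')[160:250,360:480]
cv2.imwrite('pics/ins.png',np.vstack([cv2.resize(a,(400,300),interpolation=3),cv2.resize(b,(400,300),interpolation=3)]))
move([.481,-.2065,.0695],88.4)
```

```text
[ 0.24786347 -0.59000703 -1.68137467] [ 0.05264982 -0.0665999   0.00535477]
turn [-0.     0.     0.002] shift cm [0.   0.1  0.44] z 0.07385469768740693 t 6.1833 q7 1.8629047464598207
```

View pics/ins.png

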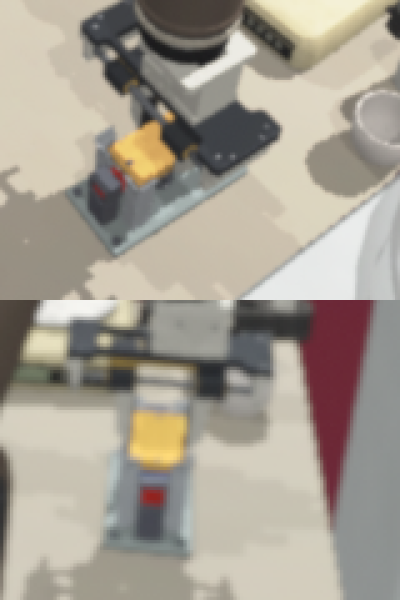

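The blank sits between the guides with no contact force. I'm lowering onto the follower and pressing while gripped, watching force.

Request:
{"fn": "drive_tool", "kwargs": {
  "commands": [
    [[0, 0, 0], [0, 0.05, 0.4], -1],
    [[0, 0, 0], [0, 0.05, 0.7], -1],
    [[0, 0, 0], [0, 0.05, 1.0], -1],
    [[0, 0, 0], [0, 0.05, 1.3], -1],
    [[0, 0, 0], [0, 0.05, 1.6], -1],
    [[0, 0, 0], [0, 0.05, 1.6], -1]
  ],
  "newtons": 55
}}

```text
clock: 6.68
position: [0.4816, -0.2072, 0.0583]
ee_rot: [0.041, 3.14, -0.001]
force: [-1.5, -0.9, 7.6]
width: 0.534
gripper_force: 55.0
```

Request:
{"fn": "drive_tool", "kwargs": {
  "commands": [
    [[0, 0, 0], [0, 0, 0.3], -1],
    [[0, 0, 0], [0, 0, 0.6], -1],
    [[0, 0, 0], [0, 0, 0.9], -1],
    [[0, 0, 0], [0, 0, 1.2], -1],
    [[0, 0, 0], [0, 0, 1.5], -1],
    [[0, 0, 0], [0, 0, 1.8], -1],
    [[0, 0, 0], [0, 0, 1.9], -1],
    [[0, 0, 0], [0, 0, 1.9], -1],
    [[0, 0, 0], [0, 0, 1.9], -1]
  ]
}}

```text
clock: 7.43
position: [0.4817, -0.2072, 0.0396]
ee_rot: [0.041, 3.139, -0.001]
force: [-1.9, -0.1, 11.3]
width: 0.532
gripper_force: 55.0
```

Run:
```python
from h import *
o=readout.observe();print(o['position'],o['force'],o['ft_torque'])
a=cams.get_image('scene')[235:325,320:440];b=cams.get_image('side')[160:250,360:480]
cv2.imwrite('pics/ins2.png',np.vstack([cv2.resize(a,(400,300),interpolation=3),cv2.resize(b,(400,300),interpolation=3)]))
```

```text
[ 0.48168112 -0.20724397  0.03957473] [-1.85299097 -0.11365823 11.282995  ] [0.18332128 0.38873265 0.04596058]
```

View pics/ins2.png

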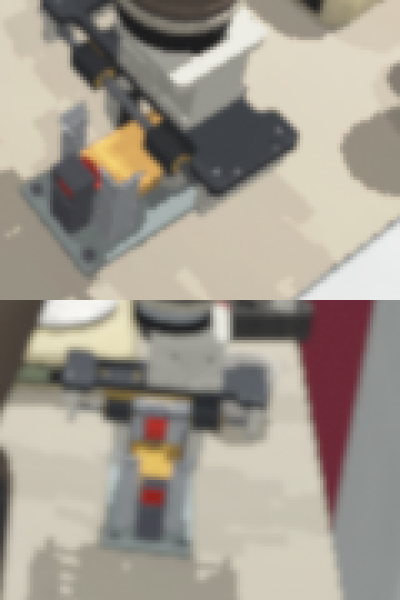

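Both red catches show over the blank ends, at (85,180) in the upper crop and at (155,430) and (152,495) in the lower one. The force of 11 N fits spring load only. I'm easing up and releasing.

Request:
{"fn": "drive_tool", "kwargs": {
  "commands": [
    [[0, 0, 0], [0, 0, -0.2], -1],
    [[0, 0, 0], [0, 0, -0.4], -1],
    [[0, 0, 0], [0, 0, -0.5], -1],
    [[0, 0, 0], [0, 0, -0.5], -1],
    [[0, 0, 0], [0, 0, -0.5], 0.5],
    [[0, 0, 0], [0, 0, -0.5], 0.5],
    [[0, 0, 0], [0, 0, -0.5], 0.5],
    [[0, 0, 0], [0, 0, -0.5], 0.5],
    [[0, 0, 0], [0, 0, -2], 0.5],
    [[0, 0, 0], [0, 0, -5], 0.5],
    [[0, 0, 0], [0, 0, -9], 0.5],
    [[0, 0, 0], [0, 0, -13], 0.5],
    [[0, 0, 0], [4, 0, -16], 0.5],
    [[0, 0, 0], [4, 0, -16], 0.5],
    [[0, 0, 0], [0, 0, -16], 0.5],
    [[0, 0, 0], [-3, 0, -16], 0.5],
    [[0, 0, 0], [-7, 0, -16], 0.5],
    [[0, 0, 0], [-7, 0, -16], 0.5],
    [[0, 0, 0], [-7, 0, -16], 0.5]
  ]
}}

```text
clock: 9.12
position: [0.5524, -0.2079, 0.1974]
ee_rot: [-0.038, -3.141, -0.001]
force: [0.3, 0.0, -0.6]
width: 0.749
gripper_force: 0.0
```

Run:
```python
from h import *
wi=cams.camera_info('wrist');w=cams.get_image('wrist')
hw=cv2.cvtColor(w,cv2.COLOR_BGR2HSV)
g=cv2.morphologyEx(cv2.inRange(hw,(8,110,60),(32,255,255)),cv2.MORPH_CLOSE,np.ones((5,5)))
[print(r) for r in rects(g,wi,.05,200)]
q=proj(wi,[[.481,-.2065,.05]])[0].astype(int);print(q,readout.observe()['position'])
a=w[max(q[1]-110,0):q[1]+110,q[0]-80:q[0]+80]
b=cams.get_image('scene')[235:325,320:440]
cv2.imwrite('pics/fin.png',np.hstack([cv2.resize(a,(400,550),interpolation=3),cv2.resize(b,(400,550),interpolation=3)]))
```

```text
(array([426., 352.]), 737, -94, 379, 17, 88.6)
(array([461., 302.]), 679, -66, 71, 23, 9.2)
(array([177., 302.]), 671, -356, 72, 23, -13.2)
(array([624., 196.]), 576, 73, 110, 39, 13.8)
(array([318., 105.]), 481, -208, 99, 50, -1.5)
(array([634.,  45.]), 439, 59, 83, 14, 24.2)
[318 108] [ 0.55084678 -0.20834265  0.19758054]
```

View pics/fin.png

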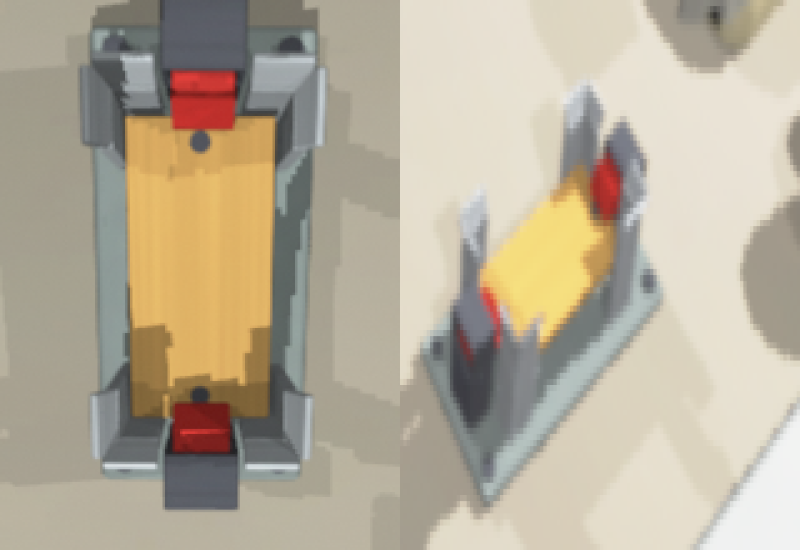

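The picture shows the blank at (0.481,-0.208), turned -1.5°, with both red catches overlapping its ends at (203,115) and (200,410). At the 50 mm plane it measures 99x50 mm, so it sits at the held height. The arm is clear, so I'm handing in.

```bash
python3 -c "
from cell import job
print(job.sign_off())"
```

```text
the job is handed in; nothing more can be done
None
```

The 100 x 50 mm blank (blank_b) is pressed home in the magazine, with both red catches over its ends in the last picture; the arm is clear and the job was handed in at about 9 s, with no verdict returned.

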